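# Make up two experiment kits in a school chemistry lab

## Task

Make up two experiment kits from the stock board: the tall slim vial and the brass weight go into the two-bay tray, and the dropper bottle, the wide jar and the wooden test-tube block go into the three-bay tray. Stand every thing upright on the floor of a bay of its own (any bay of its tray), set it down rather than dropping it, and let go. Leave the short vial, the beaker and the dish where they are.

Things in the scene. Friction and masses are not known exactly. Their poses are not given: they have to be found in the camera images.
- tall_vial_mid (a point): Tall slim amber glass vial with a white cap and a white paper band, 28 mm diameter, 80 mm high, the same width throughout, about 50 g. It starts upright at one of six places (two rows of three) on the stock board, a plain pale wooden board 230 x 290 mm, 10 mm thick; neighbours stand about 90 mm apart in a row (rows run roughly along y) and the rows are 110 mm apart. The point is its centre, half-way up; z points up.
- weight_mid (a point): Brass balance weight, about 350 g: cylinder 36 mm diameter and 44 mm high, with a small neck and knob (20 mm diameter) on top, 60 mm high in all. It starts upright at one of six places (two rows of three) on the stock board, a plain pale wooden board 230 x 290 mm, 10 mm thick; neighbours stand about 90 mm apart in a row (rows run roughly along y) and the rows are 110 mm apart. The point is its centre, half-way up; z points up.
- dropper_bottle_mid (a point): Amber glass dropper bottle with a paper band, about 70 g: round body 34 mm diameter, straight up to 55 mm, then a shoulder, black collar and small dark rubber bulb, 84 mm high in all. It starts upright at one of six places (two rows of three) on the stock board, a plain pale wooden board 230 x 290 mm, 10 mm thick; neighbours stand about 90 mm apart in a row (rows run roughly along y) and the rows are 110 mm apart. The point is its centre, half-way up; z points up.
- wide_jar_mid (a point): Squat wide amber glass jar with a white lid of the same width and a paper band, 48 mm diameter, 60 mm high, about 120 g. It starts upright at one of six places (two rows of three) on the stock board, a plain pale wooden board 230 x 290 mm, 10 mm thick; neighbours stand about 90 mm apart in a row (rows run roughly along y) and the rows are 110 mm apart. The point is its centre, half-way up; z points up.
- tube_block_mid (a point): Upright wooden block (test-tube stand) 40 x 40 mm, 60 mm high, with four dark holes in its top, about 70 g. x and y are square to its sides. It starts upright at one of six places (two rows of three) on the stock board, a plain pale wooden board 230 x 290 mm, 10 mm thick; neighbours stand about 90 mm apart in a row (rows run roughly along y) and the rows are 110 mm apart. The point is its centre, half-way up; z points up.
- short_vial_mid (a point): Short slim amber vial with a white cap and paper band, 28 mm diameter but only 45 mm high; not part of any kit, stays on the stock board. It starts upright at one of six places (two rows of three) on the stock board, a plain pale wooden board 230 x 290 mm, 10 mm thick; neighbours stand about 90 mm apart in a row (rows run roughly along y) and the rows are 110 mm apart. The point is its centre, half-way up; z points up.
- tray_two: Two-bay kit tray, fixed to the table: shallow wooden tray 78 x 152 mm with a low rim and one rib across the middle. Long side along its own y, short side along its own x. Floor 3 mm above the table; rim and ribs 4 mm thick, tops 8 mm above the table. Origin: centre of the underside, on the table. Each bay is 70 x 70 mm inside; bay centres at x = 0, y = -37 and +37 mm.
- tray_three: Three-bay kit tray, fixed to the table: shallow wooden tray 78 x 226 mm with a low rim and two ribs across. Long side along its own y, short side along its own x. Floor 3 mm above the table; rim and ribs 4 mm thick, tops 8 mm above the table. Origin: centre of the underside, on the table. Each bay is 70 x 70 mm inside; bay centres at x = 0, y = -74, 0 and +74 mm.
- beaker: Bystander: empty clear glass beaker, 64 mm across, 85 mm high, at the right-hand end of the trays (-y side), loose on the table. Origin: centre of the underside.
- dish: Bystander: white porcelain bowl, 90 mm across, 35 mm high, beyond the work, loose on the table. Origin: centre of the underside.

How it is judged:
By the outcome, as a careful person would: the job done as asked, in the order asked, and still so for the second after the job is handed in, with the robot touching nothing.
It also fails if it takes over 147 s, if anything falls off the work surface, if the arm or the gripper's body presses on something with over 40 N, if the wrist force passes 120 N, or if a joint passes its speed limit or range.

## Robot

A 7-joint arm with a two-finger parallel gripper is mounted at the origin on the work surface. World frame = base frame: x ahead of the robot, y to its left, z up, the work surface at z = 0. Lengths are in m, angles in rad, forces in N, time in s.
With the tool pointing down it reaches from about 0.4 to 0.875 m from the base axis. Payload 19.3 kg.
Tool frame: the origin (TCP) lies midway between the tips of the shut fingers; the grasp point (between the pads) lies 19 mm behind it; z points along the fingers, y is the direction in which the jaws open and shut (so a half turn about z gives the same grasp; the last joint's range is limited). The gripper opens to 85 mm and grips with 20 to 120 N. Pads are 22 mm wide; open, the fingers measure 114 mm over their backs; the gripper's body (76 mm by 85 mm) begins 54 mm behind the grasp point. The pads swing forward as they close: fully open they stand 13 mm farther back than shut.
Start: joints at [1.181, 0.521, -0.036, 1.599, 0.021, 1.021, -0.113], TCP at [0.196, -0.593, 0.231] pointing down, gripper open.
Joint ranges: [-2.91, 2.91], [-0.3, 2.13], [-1.5, 1.42], [0.17, 2.43], [-1.26, 4.41], [0.16, 1.93], [-2.52, 2.52]. Speed limits (rad/s): [1.89, 1.89, 2.39, 2.39, 3.01, 3.01, 3.01].

## Interface

Orientations are given as a rotation vector (axis times angle).
In Python, from plant import move_to, line_to, movej, release, clamp, sleep, ik, sense, snapshot, camera_model, MotionError, finish_job, outline_of, pinpoint gives the robot as it stands. Calls block until the motion is done:
- move_to(position, orientation): joint-space move of the TCP to a pose.
- line_to(position, frame=None, max_speed=0.15): straight line of the TCP; frame=None keeps the orientation; max_speed is the mean speed in m/s.
- movej(angles): joint-space move.
- release() and clamp(effort=None): open the fingers fully, or close them until they stop; effort is the grip in N (None keeps the last).
- sleep(seconds).
- ik(position, orientation): joint angles nearest the present ones, or None.
- sense(): the state.
- snapshot(name): name is "side" or "top"; returns (picture, depth): 400x640x3 uint8, red, green, blue; 400x640 float32, m along the optical axis (not along the pixel's ray), 0 where there is no reading.
- camera_model(name): a dict with "fx", "fy", "cx", "cy" (pixels), "rvec" (rotation vector, rad) and "tvec" (3), from world to camera coordinates, as OpenCV has them. Camera axes: x right, y down, z forward; pixel columns grow to the right and rows downward; lengths in m; the calibration is good to about 2 mm. A picture is of the moment at which its call begins. camera_model takes no time and is no camera call.
A pose or a line that the arm cannot do raises MotionError and nothing moves.
- finish_job(): hands the job in, once; it reports no verdict.
Trained networks look in the newest picture that a camera, given by its name, has taken for a name from the list of things; names that differ only in an ending like _2 or _b are one class to them, and where a whole thing is asked for, a point or a joint stands for the part that bears it (a point fixed in the world has none). Each returns a list of dicts, best first, with "conf" (0 to 1); they miss things now and then, are a little off and sometimes report something else, mostly with a low value. They report only what shows in the picture. A call takes as long as a camera call.
- outline_of(camera, query): "pixels" (400x640 bool, what is visible of it).
- pinpoint(camera, query): "xyz" ([x, y, z] in m, in world coordinates, good to about 4 mm: a listed point, or the origin of a listed thing).
The state is a dict: "time_s": time; "joint_pos": joint angles; "joint_vel": joint speeds; "joint_torque": joint torques, N m; "tool_pos": TCP position; "ee_rot": TCP orientation; "wrist_force": force on the tool from outside, world axes, zero at the start; "torque": the same for the moment, N m; "gripper_width": opening from 0.0 (shut) to 1.0 (fully open).
Only numpy, scipy, OpenCV 4.12 (cv2) and the standard library are available. Lean on these libraries where they do the work, as an engineer would, in place of code of your own. Each camera call takes 0.05 s, during which the arm holds its last target.

## Working session

There is one attempt and no reset: what is moved stays moved. The work goes in short steps, each a Python script; the robot and the scene stay as the last script left them, time stands still between calls to the robot, and variables do not carry over. Pictures are saved under pics/ and viewed, and the job is handed in when it is done.

```bash
mkdir -p pics; ls; python3 - <<'E'
from plant import *
import cv2,numpy as np
s=sense();print(s['time_s'],s['tool_pos'],s['ee_rot'],s['gripper_width'])
for c in('side','top'):
    p,d=snapshot(c);cv2.imwrite(f'pics/{c}0.png',p[:,:,::-1]);np.save(f'pics/{c}0.npy',d)
    m=camera_model(c);print(c,m)
    for q in['tall_vial_mid','weight_mid','dropper_bottle_mid','wide_jar_mid','tube_block_mid','short_vial_mid','tray_two','tray_three','beaker','dish']:
        print(q,[(np.round(r['xyz'],3).tolist(),round(r['conf'],2)) for r in pinpoint(c,q)][:3])
print(sense()['time_s'])
E
```

```text
pics
0.0 [ 0.19635423 -0.59299393  0.23073465] [-3.10039952e+00 -5.00017079e-01  3.59869061e-04] 1.000782718198652
side {'fx': 455.2479682369669, 'fy': 455.2479682369669, 'cx': 320.77512172721515, 'cy': 203.42487191681616, 'rvec': array([ 0.2180764, -2.7309784,  1.3569513]), 'tvec': array([0.59907088, 0.1269098 , 1.1861477 ])}
tall_vial_mid [([0.492, 0.275, 0.052], 0.74)]
weight_mid [([0.524, 0.094, 0.042], 0.48)]
dropper_bottle_mid [([0.51, 0.184, 0.052], 0.56)]
wide_jar_mid [([0.62, 0.111, 0.035], 0.88)]
tube_block_mid [([0.61, 0.197, 0.041], 0.94)]
short_vial_mid [([0.605, 0.283, 0.033], 0.58)]
tray_two [([0.434, -0.149, -0.004], 0.75)]
tray_three []
beaker [([0.55, -0.444, -0.003], 0.84), ([0.606, -0.165, 0.003], 0.3)]
dish [([0.782, 0.011, 0.001], 0.86), ([0.52, 0.095, 0.042], 0.73)]
top {'fx': 396.82581292358634, 'fy': 396.82581292358634, 'cx': 321.55230884220714, 'cy': 199.6732182582964, 'rvec': array([ 2.26090231, -1.93431385,  0.20093818]), 'tvec': array([-0.1488506 ,  0.61724087,  0.86563794])}
tall_vial_mid [([0.491, 0.272, 0.052], 0.76)]
weight_mid [([0.517, 0.097, 0.041], 0.54)]
dropper_bottle_mid [([0.508, 0.183, 0.053], 0.59)]
wide_jar_mid [([0.624, 0.111, 0.04], 0.73), ([0.518, 0.098, 0.04], 0.51)]
tube_block_mid [([0.609, 0.196, 0.04], 0.6)]
short_vial_mid [([0.61, 0.285, 0.033], 0.68)]
tray_two [([0.432, -0.154, 0.001], 0.63)]
tray_three [([0.603, -0.165, 0.003], 0.93)]
beaker [([0.551, -0.446, 0.001], 0.76)]
dish [([0.782, 0.01, 0.001], 0.64)]
1.1
```

View pics/side0.png

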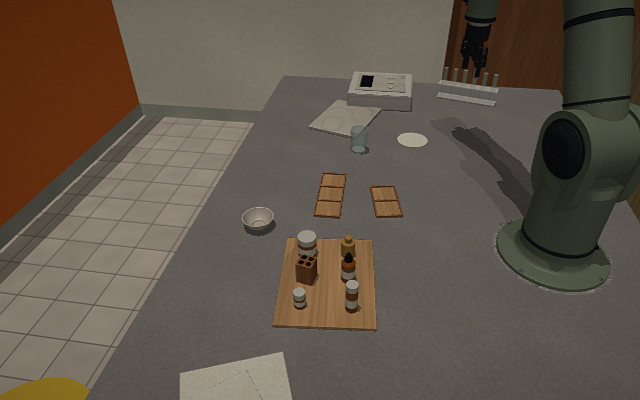

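View pics/top0.png

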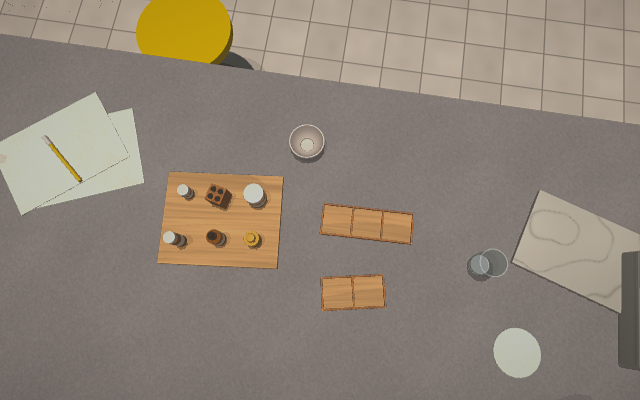

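Both views agree with the networks: near row (x≈0.51) holds the tall vial, dropper and weight, far row (x≈0.61) the short vial, block and jar. The three-bay tray is at top-view (367,224) and the two-bay at (353,292). Next I measure precise tops and yaws.

```bash
cat > h.py <<'E'
from plant import *
import cv2,numpy as np
from scipy.spatial.transform import Rotation as R
def cloud(c,d):
    m=camera_model(c);v,u=np.mgrid[:400,:640]
    P=np.stack([(u-m['cx'])/m['fx']*d,(v-m['cy'])/m['fy']*d,d],-1)
    Rm=R.from_rotvec(m['rvec']).as_matrix()
    return (P-m['tvec'])@Rm
def plane(c,uv,z):
    m=camera_model(c);Rm=R.from_rotvec(m['rvec']).as_matrix()
    uv=np.asarray(uv,float).reshape(-1,2)
    r=np.c_[(uv[:,0]-m['cx'])/m['fx'],(uv[:,1]-m['cy'])/m['fy'],np.ones(len(uv))]@Rm
    o=-Rm.T@m['tvec'];return o+r*((z-o[2])/r[:,2])[:,None]
E
python3 - <<'E'
from h import *
T=dict(tall_vial_mid=.09,weight_mid=.07,dropper_bottle_mid=.094,wide_jar_mid=.07,tube_block_mid=.07,short_vial_mid=.055)
d=np.load('pics/top0.npy');C=cloud('top',d)
ds=np.load('pics/side0.npy');Cs=cloud('side',ds)
for q,z in T.items():
  for c,CC,dd in(('top',C,d),('side',Cs,ds)):
    if c=='top': snapshot('top')
    else: snapshot('side')
    o=outline_of(c,q)
    if not o: print(q,c,'none');continue
    M=o[0]['pixels']&(dd>0);P=CC[M]
    t=P[abs(P[:,2]-z)<.006]
    print(q,c,round(o[0]['conf'],2),'n',len(P),'zmax %.3f'%np.percentile(P[:,2],98),'top n',len(t),'mid',np.round((t[:,:2].min(0)+t[:,:2].max(0))/2,4) if len(t) else '','ext',np.round(np.ptp(t[:,:2],axis=0),3) if len(t) else '')
    if 'block' in q and len(t):
        r=cv2.minAreaRect((t[:,:2]*1000).astype(np.float32));print('  rect',r)
for q in('tray_two','tray_three'):
  for c in('top','side'):
    snapshot(c)
    o=outline_of(c,q)
    if not o: print(q,c,'none');continue
    v,u=np.nonzero(o[0]['pixels']);P=plane(c,np.c_[u,v],.008)
    print(q,c,o[0]['conf'],cv2.minAreaRect((P[:,:2]*1000).astype(np.float32)))
p=cv2.imread('pics/top0.png');cv2.imwrite('pics/topc.png',cv2.resize(p[160:320,150:430],None,fx=2.8,fy=2.8,interpolation=2))
print(sense()['time_s'])
E
```

```text
tall_vial_mid top none
tall_vial_mid side 0.92 n 387 zmax 0.092 top n 118 mid [0.4923 0.2758] ext [0.027 0.029]
weight_mid top 0.74 n 202 zmax 0.073 top n 62 mid [0.5201 0.0963] ext [0.019 0.018]
weight_mid side 0.75 n 266 zmax 0.093 top n 38 mid [0.5218 0.1014] ext [0.018 0.018]
dropper_bottle_mid top 0.64 n 280 zmax 0.095 top n 26 mid [0.5103 0.181 ] ext [0.012 0.011]
dropper_bottle_mid side 0.9 n 338 zmax 0.091 top n 17 mid [0.5111 0.1877] ext [0.009 0.009]
wide_jar_mid top 0.74 n 470 zmax 0.074 top n 326 mid [0.6237 0.1093] ext [0.048 0.047]
wide_jar_mid side 0.55 n 472 zmax 0.073 top n 222 mid [0.6253 0.1365] ext [0.047 0.096]
tube_block_mid top 0.68 n 406 zmax 0.074 top n 295 mid [0.6075 0.1956] ext [0.045 0.046]
  rect ((607.9060668945312, 195.87075805664062), (39.87586212158203, 39.94438934326172), 78.14765167236328)
tube_block_mid side 0.96 n 607 zmax 0.073 top n 237 mid [0.6095 0.1991] ext [0.046 0.05 ]
  rect ((609.4810791015625, 199.04156494140625), (44.25920486450195, 40.503440856933594), 77.17333984375)
short_vial_mid top 0.56 n 177 zmax 0.059 top n 109 mid [0.6079 0.2797] ext [0.026 0.027]
short_vial_mid side 0.8 n 284 zmax 0.058 top n 112 mid [0.6099 0.2831] ext [0.026 0.031]
tray_two top 0.57 ((436.3437194824219, -157.35984802246094), (79.28759765625, 152.48228454589844), 12.165583610534668)
tray_two side 0.92 ((436.19171142578125, -149.82850646972656), (78.01712799072266, 164.42466735839844), 10.712091445922852)
tray_three top 0.79 ((604.0330810546875, -168.45123291015625), (83.21934509277344, 226.03146362304688), 2.297335147857666)
tray_three side 0.93 ((604.7565307617188, -162.37188720703125), (80.49560546875, 235.74954223632812), 3.1416444778442383)
2.7
```

View pics/topc.png

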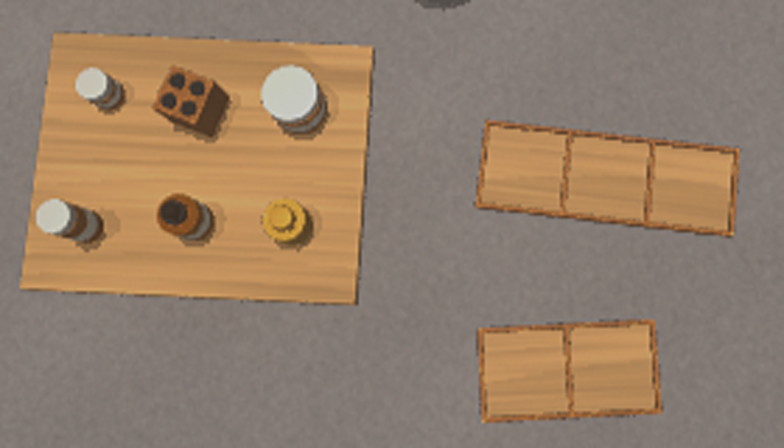

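```bash
cat >> h.py <<'E'
def ori(deg):
    best=None
    for k in(0,180):
        a=np.radians(deg+k);y=np.array([np.cos(a),np.sin(a),0]);z=np.array([0,0,-1.])
        yield R.from_matrix(np.c_[np.cross(y,z),y,z]).as_rotvec()
def near(p,deg):
    q0=np.array(sense()['joint_pos']);L=[]
    for o in ori(deg):
        q=ik(p,o)
        if q is not None: L.append((np.abs(np.array(q)-q0).max()+.5*max(0,abs(q[6])-1.8),o))
    return min(L,key=lambda t:t[0])[1] if L else None
HZ=.20
def pick(xy,deg,tz,effort):
    p=[*xy,HZ];o=near(p,deg);move_to(p,o)
    line_to([*xy,tz],max_speed=.12);f0=np.array(sense()['wrist_force'])
    clamp(effort);s=sense();print('grip w %.3f (%.1f mm)'%(s['gripper_width'],s['gripper_width']*85),'t',round(s['time_s'],1),'dF',np.round(np.array(s['wrist_force'])-f0,1))
    line_to([*xy,HZ],max_speed=.15);s=sense();print('lift w %.3f'%s['gripper_width'],np.round(s['wrist_force'],1),np.round(s['joint_pos'],2))
def place(xy,deg,tz):
    p=[*xy,HZ];o=near(p,deg);move_to(p,o)
    line_to([*xy,tz+.004],max_speed=.1);sleep(.2);f0=sense()['wrist_force'][2];hit=False
    z=tz+.004
    while z>tz-.005:
        z-=.0008;line_to([*xy,z],max_speed=.02);sleep(.05);f=sense()['wrist_force'][2]-f0
        if abs(f)>2.5: hit=True;break
    s=sense();print('contact',hit,'z-nom %.4f f %.1f w %.3f'%(z-tz,f,s['gripper_width']))
    if not hit: print('NO CONTACT, not released');return False
    release();line_to([*xy,HZ-.02],max_speed=.15);s=sense();print('t',round(s['time_s'],1),np.round(s['wrist_force'],1));return True
def bay(t,i):
    c,a,y={'2':((.435,-.153),11.5,(-.037,.037)),'3':((.604,-.166),2.7,(-.074,0,.074))}[t]
    a_=np.radians(a);return (c[0]-np.sin(a_)*y[i],c[1]+np.cos(a_)*y[i]),a
E
python3 - <<'E'
from h import *
pick((.492,.274),0,.034,30)
b,a=bay('2',0);print(b)
print(place(b,a,.027))
p,d=snapshot('top');cv2.imwrite('pics/t1.png',p[:,:,::-1])
p,d=snapshot('side');cv2.imwrite('pics/s1.png',p[:,:,::-1])
E
```

```text
grip w 0.320 (27.2 mm) t 8.0 dF [-1.4 -0.6  4.2]
lift w 0.320 [-0.3  0.8 -0.6] [ 0.19  0.79 -1.28  1.76  0.8   1.23 -1.31]
(np.float64(0.4423766135734363), np.float64(-0.18925721407097068))
contact True z-nom 0.0000 f 6.2 w 0.320
t 16.3 [ 0.2 -0.5  0.5]
True
```

View pics/s1.png

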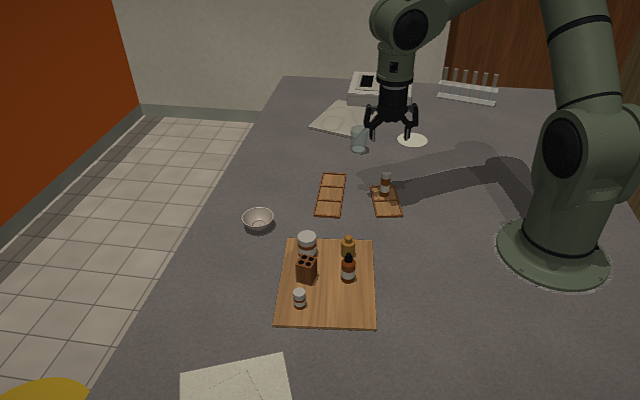

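View pics/t1.png

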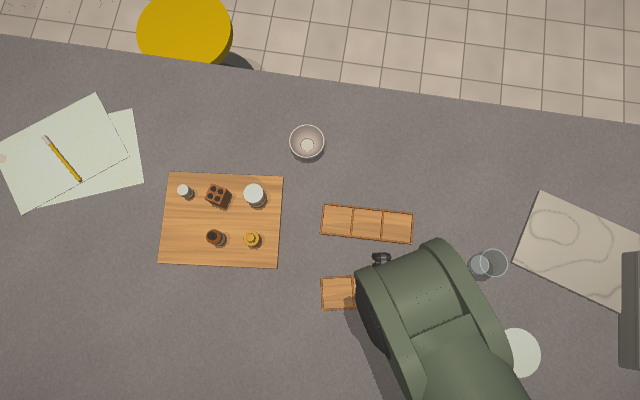

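The side view shows the vial upright and released in the far (-y) bay at (385,185), and the others are undisturbed. Continuing with the weight and dropper.

```bash
python3 - <<'E'
from h import *
pick((.521,.098),0,.019,50)
b,a=bay('2',1)
if place(b,a,.012):
    pick((.5105,.184),0,.029,30)
    b,a=bay('3',0);place(b,a,.022)
p,d=snapshot('top');cv2.imwrite('pics/t2.png',p[:,:,::-1])
p,d=snapshot('side');cv2.imwrite('pics/s2.png',p[:,:,::-1])
E
```

```text
grip w 0.409 (34.7 mm) t 19.7 dF [-0.2 -2.2  7.1]
lift w 0.407 [-0.3 -0.7 -4.4] [ 0.56  0.74 -1.29  1.84  0.78  1.18 -1.  ]
contact True z-nom -0.0000 f 10.6 w 0.404
t 27.5 [-0.3  0.2 -1. ]
grip w 0.392 (33.3 mm) t 30.8 dF [ 0.1 -1.4  5.5]
lift w 0.388 [-0.4  0.1 -1. ] [ 0.35  0.72 -1.22  1.81  0.74  1.16 -1.12]
contact True z-nom 0.0000 f 6.3 w 0.392
t 39.0 [1.3 0.6 0.2]
```

View pics/s2.png

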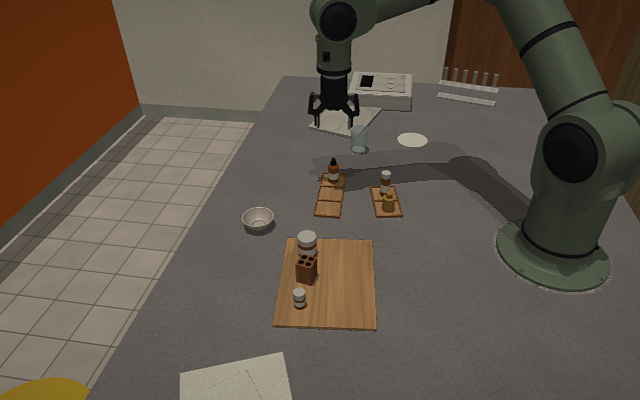

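The side view shows the weight at (388,203) in its bay and the dropper at (333,172) in the far bay of the three-bay tray. All stand upright. Jar and block next.

```bash
python3 - <<'E'
from h import *
pick((.624,.111),0,.022,35)
b,a=bay('3',1)
if place(b,a,.015):
    pick((.6085,.197),-12,.022,35)
    b,a=bay('3',2)
    if place(b,a,.015):
        move_to([.5,.25,.3],near([.5,.25,.3],0))
        p,d=snapshot('top');cv2.imwrite('pics/t3.png',p[:,:,::-1]);cv2.imwrite('pics/t3c.png',cv2.resize(p[180:330,300:440,::-1],None,fx=4,fy=4))
p,d=snapshot('side');cv2.imwrite('pics/s3.png',p[:,:,::-1]);cv2.imwrite('pics/s3c.png',cv2.resize(p[140:240,280:430,::-1],None,fx=5,fy=5))
print(sense()['time_s'])
E
```

```text
grip w 0.553 (47.0 mm) t 42.5 dF [-1.3 -1.   6.8]
lift w 0.556 [-0.2 -1.5 -1.7] [ 0.41  0.84 -1.17  1.57  0.8   1.28 -0.88]
contact True z-nom 0.0000 f 6.1 w 0.555
t 50.3 [ 0.1 -0.3  0.6]
grip w 0.462 (39.3 mm) t 53.8 dF [-1.5  0.5  4.9]
lift w 0.469 [-0.1 -0.1 -1. ] [ 0.25  0.82 -1.12  1.55  0.76  1.26 -1.2 ]
contact True z-nom 0.0000 f 6.1 w 0.467
t 61.7 [ 0.2  0.1 -0.4]
63.175
```

View pics/s3.png

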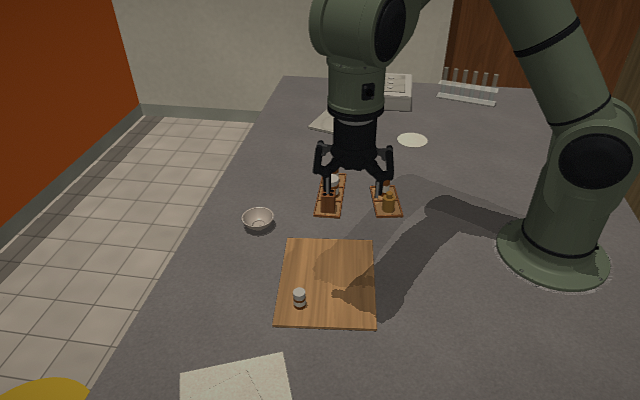

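View pics/t3c.png

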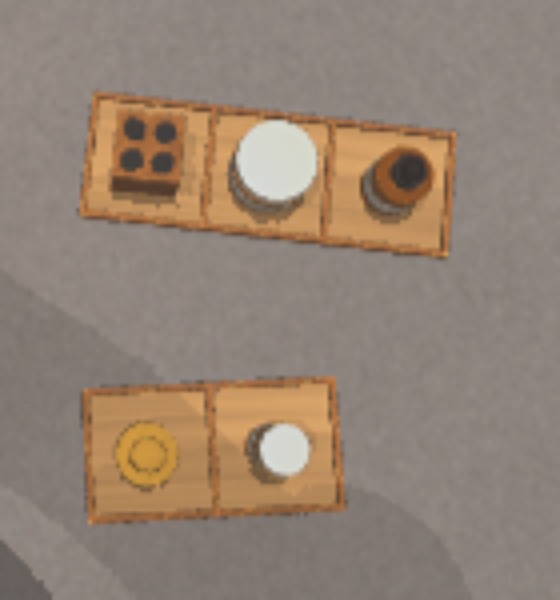

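View pics/s3c.png

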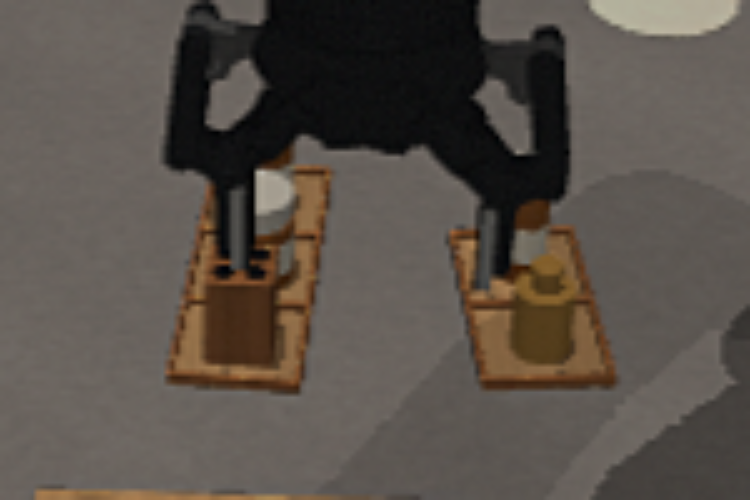

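All five stand upright, each inside its own bay. One numeric check of tops and bystanders, then I hand in.

```bash
python3 - <<'E'
from h import *
p,d=snapshot('top');C=cloud('top',d)
for q,b in(('tall_vial_mid',bay('2',0)),('weight_mid',bay('2',1)),('dropper_bottle_mid',bay('3',0)),('wide_jar_mid',bay('3',1)),('tube_block_mid',bay('3',2)),('short_vial_mid',((.608,.281),)),('beaker',((.55,-.445),)),('dish',((.782,.01),))):
    r=pinpoint('top',q);x=b[0]
    n=np.hypot(C[...,0]-x[0],C[...,1]-x[1])<.03
    print(q,[np.round(k['xyz'],3).tolist() for k in r[:1]],'expected',np.round(x,3),'ztop %.3f'%np.percentile(C[n&(d>0)][:,2],98))
s=sense();print(s['time_s'],s['wrist_force'],s['gripper_width'],s['tool_pos'])
finish_job()
E
```

```text
tall_vial_mid [[0.438, -0.187, 0.042]] expected [ 0.442 -0.189] ztop 0.086
weight_mid [[0.424, -0.117, 0.035]] expected [ 0.428 -0.117] ztop 0.065
dropper_bottle_mid [[0.607, -0.24, 0.048]] expected [ 0.607 -0.24 ] ztop 0.088
wide_jar_mid [[0.606, -0.163, 0.033]] expected [ 0.604 -0.166] ztop 0.068
tube_block_mid [[0.44, -0.19, 0.046]] expected [ 0.601 -0.092] ztop 0.068
short_vial_mid [[0.609, 0.286, 0.031]] expected [0.608 0.281] ztop 0.058
beaker [[0.55, -0.446, -0.0]] expected [ 0.55  -0.445] ztop 0.087
dish [[0.783, 0.01, 0.004]] expected [0.782 0.01 ] ztop 0.018
63.625 [-0.15309127 -0.34278419 -0.44351801] 1.0014961902841002 [0.50002757 0.24996166 0.29998726]
the job is handed in; nothing more can be done
```

Both kits are made up and the job is handed in, at 63.6 s of the 147 s allowed. The tall vial and the weight are in the two-bay tray. The dropper bottle, the jar and the block are in the three-bay tray. I lowered each thing until the wrist force showed contact with the floor (6–11 N), then let go.

**Placement:** The final pictures show all five upright, each in a bay of its own. Measured top heights match things standing on the bay floors, allowing for the 2–5 mm too high the camera depth read. The gripper is open and clear of everything.

**Left alone:** The short vial, beaker and dish measure where they started, to within about 5 mm, which is the accuracy of the networks.

**One check disagreed:** the last network search for the block pointed at the tall vial's bay instead. The top picture shows the block clearly in the left bay of the three-bay tray, and the measured top there (68 mm, 63 mm expected) fits it, so I took that report as a false detection.

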